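Snap the cover onto the long sensor junction box

TASK

Snap the loosely laid cover of the long junction box fully home: press it down at each of its four corners until every clip has clicked in and the cover lies flush on the box all round. Keep off the dark display window in the middle of that cover, and leave the square box's cover lying loose as it is.

Things in the scene. Friction and masses are not known exactly. Their poses are not given: they have to be found in the camera images.
- long_box: the long junction box, grey plastic, open-topped, 110 mm (its x) by 70 mm (its y), 40 mm high, black cable glands on both short ends, fast on a 3 mm black mat. Origin: centre of its underside, z up; rim at z = 40 mm. Four spring catches inside the long walls at x = +-42 mm take the cover's clips: each gives way at 5 to 10 N and then holds.
- long_cover: off-white snap cover, 110 x 70 x 5 mm, held sideways by guides in the long box, a clip under each corner. Origin: centre of the plate's underside, axes as the box's; 49 mm above the box's origin when loose, 40 when home. Press its top face at x = +-43, y = +-25 mm (grey dots), down to 45 mm. The plate twists a little: corners click singly or in pairs, the opposite one may rise 5 mm.
- window: the dark display window in the middle of the long cover, 48 mm (along the cover's x) by 32 mm, standing 1.8 mm above the cover's top face; moves with the cover. Origin: centre of its underside. Not to be pressed.
- square_cover: the off-white 74 x 74 mm cover, 5 mm thick and without a window, that lies loose on the square junction box (also 40 mm high) on the same mat, about 130 mm from the long box; it is to stay loose and untouched. Origin: centre of the plate's underside.
Things that resemble listed ones, but are neither listed nor needed, are in the scene too. Leave any purple look-alike of the long_box alone.

How it is judged:
By the outcome, as a careful person would: the job done as asked, in the order asked, and still so for the second after the job is handed in, with the robot touching nothing.
It also fails if it takes over 35 s, if anything falls off the work surface, if the arm or the gripper's body presses on something with over 40 N, if the wrist force passes 120 N, or if a joint passes its speed limit or range.

ROBOT

A 6-joint arm with a two-finger parallel gripper is mounted at the origin on a cart in front of the work surface, level with it; the furniture and walls round the work are solid. World frame = base frame: x ahead of the robot, y to its left, z up, the work surface at z = 0. Lengths are in m, angles in rad, forces in N, time in s.
With the tool pointing down it reaches from about 0.325 to 0.75 m from the base axis. Payload 7.6 kg.
Tool frame: the origin (TCP) lies on the centre line of the jaws, within the pads' length; the fingertips stand 11 mm ahead of it and the grasp point (between the pads) lies 8 mm behind it; z points along the fingers, y is the direction in which the jaws open and shut (so a half turn about z gives the same grasp; the last joint's range is limited). The gripper opens to 85 mm and grips with 20 to 120 N. Pads are 22 mm wide; open, the fingers measure 114 mm over their backs; the gripper's body (76 mm by 85 mm) begins 54 mm behind the grasp point. The pads swing forward as they close: fully open they stand 13 mm farther back than shut.
Start: joints at [-1.342, 0.052, 1.401, -0, 1.689, -0.07], TCP at [0.155, -0.502, 0.242] pointing down, gripper open.
Joint ranges: [-2.9, 2.9], [-0.91, 2.17], [0.12, 2.37], [-1.06, 4.2], [0.26, 2.73], [-2.93, 2.93]. Speed limits (rad/s): [2.57, 2.57, 3.01, 3.14, 3.14, 3.14].

INTERFACE

Orientations are given as a 3x3 rotation matrix whose columns are the frame's x, y, z axes.
In Python, from rig import manip, cams gives the robot as it stands. The module is installed in compiled form; this text tells all that it offers.
- The arm moves only by the tool apply_moves, never from a script. Its argument "moves" is a list of rows, each a list of 6 numbers: the shift along the tool's x, y, z in m, then the turn, a rotation vector about the tool's x, y, z in rad. A call has 1 to 20 rows; each row is the pose to reach, as a shift and turn from the pose measured when the call began, along the tool's axes at that moment; what a row does not reach only later rows make up. A row lasts 1/10 s, in which the tool goes at most 50 mm and 8.59 degrees, less where a joint would pass 70% of its speed; a pose out of reach is approached as far as the arm can. A call with a gripper value outside its range is refused whole. "gripper" is the opening, from 0 (shut) to 1 (fully open), set as the call begins (left out, the last holds). The fingers move at their own pace and stop on an object; the grip force is fixed at half the most. Time passes only in rows, so rows that repeat a pose let the fingers close. It gives the time, the measured TCP pose, the force and the opening at its end, in the units of the state.
- manip.get_obs(): the state, without advancing time (a new reading comes with each control period).
- cams.camera(name): name is "side" or "top" or "wrist"; returns a dict with "img" (420x560x3 uint8, blue, green, red), "range_z" (420x560 float32, m along the optical axis (not along the pixel's ray), 0 where there is no reading), "intrinsics" (3x3 intrinsics, pixels), "eye" and "attitude" of the camera in the world. Camera axes: x right, y down, z forward; pixel columns grow to the right and rows downward; lengths in m; the calibration is good to about 2 mm. The wrist camera is an equidistant fisheye: a pixel r from the principal point sees the ray r / f radians off the axis. A picture is of the moment at which its call begins.
- manip.hand_in(): hands the job in, once; it reports no verdict.
The state is a dict: "t": time; "qpos": joint angles; "dq": joint speeds; "effort": joint torques, N m; "eef_pos": TCP position; "orientation": TCP orientation; "ft_force": force on the tool from outside, world axes, zero at the start; "torque": the same for the moment, N m; "gripper_width": finger opening in m.
Only numpy, scipy, OpenCV 4.12 (cv2) and the standard library are available. Lean on these libraries where they do the work, as an engineer would, in place of code of your own. Each camera call takes 0.05 s, during which the arm holds its last target. There are 200 camera calls.

## Working session

There is one attempt and no reset: what is moved stays moved. The work goes in short steps, Python scripts to look and compute and a tool call to move; the robot and the scene stay as the last step left them, time stands still between calls to the robot, and variables do not carry over. Pictures are saved under pics/ and viewed, about 8 in all and at most 12, crops included, and the job is handed in when it is done.

Besides the shell and the picture viewer there is one more tool, called after "Request:" as name(argument=value, ...), one argument or row to a line, values as JSON. apply_moves: Moves the arm, as the interface text tells. Its arguments: {"type":"object","properties":{"moves":{"type":"array"},"gripper":{"type":"number"}},"required":["moves"]}

```bash
mkdir -p pics
cat > h.py <<'E'
import numpy as np, cv2
from rig import manip, cams
def pts(c):
    K=np.array(c["intrinsics"]);h,w=c["range_z"].shape
    u,v=np.meshgrid(np.arange(w),np.arange(h));z=c["range_z"]
    P=np.stack([(u-K[0,2])/K[0,0]*z,(v-K[1,2])/K[1,1]*z,z],-1)
    return P@np.array(c["attitude"]).T+np.array(c["eye"])
E
python3 - <<'E'
from h import *
o=manip.get_obs();print({k:np.round(o[k],3) for k in("t","eef_pos","orientation","ft_force","gripper_width")})
for n in("top","side"):
    c=cams.camera(n);cv2.imwrite(f"pics/{n}0.png",c["img"]);np.savez(f"{n}0.npz",**c);print(n,c["eye"],np.round(c["attitude"],3),c["intrinsics"])
E
```

```text
{'t': np.float64(0.0), 'eef_pos': array([ 0.155, -0.501,  0.241]), 'orientation': array([[ 0.956,  0.294, -0.   ],
       [ 0.294, -0.956,  0.002],
       [ 0.   , -0.002, -1.   ]]), 'ft_force': array([ 0.617, -0.29 , -0.087]), 'gripper_width': np.float64(0.085)}
top [ 0.44993088 -0.1227154   1.11441848] [[ 0.026 -0.994  0.102]
 [-1.    -0.027 -0.014]
 [ 0.017 -0.102 -0.995]] [[432.61615604   0.         268.45277248]
 [  0.         432.61615604 209.88023057]
 [  0.           0.           1.        ]]
side [ 0.71297534 -0.74612278  0.78449672] [[ 0.971  0.187 -0.151]
 [ 0.24  -0.743  0.624]
 [ 0.004 -0.642 -0.766]] [[405.09230312   0.         284.19214374]
 [  0.         405.09230312 205.55431298]
 [  0.           0.           1.        ]]
```

View pics/top0.png

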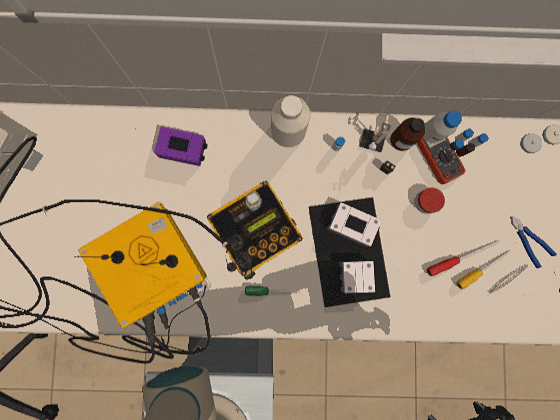

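View pics/side0.png

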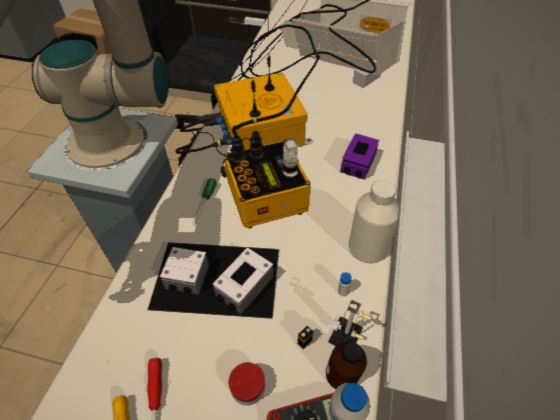

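Candidates in the top view are the long box with a windowed off-white cover on the black mat at (354,222), the square box at (358,277), and the purple look-alike at (180,145). The first is the one meant: off-white, windowed, oblong and on the mat. I'll confirm it in a crop and measure it.

Run:
```python
from h import *
T=dict(np.load("top0.npz"));S=dict(np.load("side0.npz"))
a=cv2.resize(T["img"][190:310,300:400],None,fx=5,fy=5,interpolation=cv2.INTER_CUBIC)
b=cv2.resize(S["img"][235:325,140:290],None,fx=2,fy=2)
cv2.imwrite("pics/crop.png",a)
for n,c in(("top",T),("side",S)):
    P=pts(c);hsv=cv2.cvtColor(c["img"],cv2.COLOR_BGR2HSV)
    R=(P[...,0]>.3)&(P[...,0]<.62)&(P[...,1]>-.44)&(P[...,1]<-.2)
    m=(R&(P[...,2]>.046)&(P[...,2]<.07)).astype(np.uint8)
    k,l,s,ce=cv2.connectedComponentsWithStats(m)
    for i in range(1,k):
        if s[i,4]<150: continue
        Q=P[l==i]; (cx,cy),(w,h),an=cv2.minAreaRect((Q[:,:2]*1000).astype(np.float32))
        print(n,s[i],np.round([cx,cy,w,h,an],1),"z pct",np.round(np.percentile(Q[:,2],[5,25,50,75,95])*1000,1))
        A=np.c_[Q[:,:2]-Q[:,:2].mean(0),np.ones(len(Q))];print(" plane",np.round(np.linalg.lstsq(A,Q[:,2],rcond=None)[0],4))
    mm=R&(P[...,2]<.015);print(" mat z",np.median(P[...,2][mm&(hsv[...,2]<60)]))
    # window dark region on cover
    d=((hsv[...,2]<90)&R&(P[...,2]>.048)).astype(np.uint8);k,l,s,ce=cv2.connectedComponentsWithStats(d)
    for i in range(1,k):
        if s[i,4]>60:
            Q=P[l==i];r=cv2.minAreaRect((Q[:,:2]*1000).astype(np.float32));print(" win",ce[i],np.round(r[0],1),np.round(r[1],1),r[2],np.median(Q[:,2]))
```

```text
top [ 330  202   52   44 1275] [ 530.9 -352.   110.6   70.5   67.9] z pct [54.6 56.6 58.  59.2 61.5]
 plane [-0.0005  0.0012  0.0579]
top [342 261  33  32 945] [ 402.5 -360.8   73.9   75.2    4. ] z pct [54.2 56.2 57.6 58.9 60.7]
 plane [-0.     -0.0033  0.0575]
 mat z 0.004017269016581171
 win [355.44915254 223.69915254] [ 529.8 -351.4] [47.1 29.5] 68.23585510253906 0.05935955071065657
side [ 161  247   45   36 1108] [ 403.5 -359.3   74.3   75.5    2.8] z pct [55.2 56.6 57.4 58.3 59.6]
 plane [-0.0043  0.0041  0.0574]
side [ 213  248   60   55 1630] [ 531.6 -349.9  111.5   70.8   67.7] z pct [55.1 56.5 57.5 58.6 60.1]
 plane [-0.0044  0.0025  0.0575]
 mat z 0.003837762051538296
 win [242.76632302 273.        ] [ 531.2 -350.4] [46.6 30.5] 67.4448471069336 0.05923240392003637
```

View pics/crop.png

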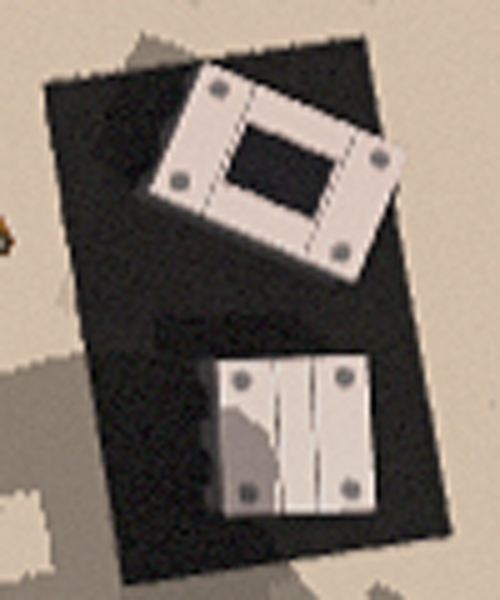

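The crop confirms it: the oblong cover with dark window and four grey dots lies on the mat, and the square one below is plain. Both views agree on centre (0.531, -0.351), long axis at 67.8° and top at about 57 mm. I'll go above corner (+,+), fingers shut, tool x along the cover's x.

Request:
apply_moves(
  moves=[
    [0.411, -0.082, 0.11, 0, 0, -0.885],
    [0.411, -0.082, 0.11, 0, 0, -0.885],
    [0.411, -0.082, 0.11, 0, 0, -0.885],
    [0.411, -0.082, 0.11, 0, 0, -0.885],
    [0.411, -0.082, 0.11, 0, 0, -0.885],
    [0.411, -0.082, 0.11, 0, 0, -0.885],
    [0.411, -0.082, 0.11, 0, 0, -0.885],
    [0.411, -0.082, 0.11, 0, 0, -0.885],
    [0.411, -0.082, 0.11, 0, 0, -0.885],
    [0.411, -0.082, 0.11, 0, 0, -0.885],
    [0.411, -0.082, 0.11, 0, 0, -0.885],
    [0.411, -0.082, 0.11, 0, 0, -0.885],
    [0.411, -0.082, 0.11, 0, 0, -0.885],
    [0.411, -0.082, 0.11, 0, 0, -0.885],
    [0.411, -0.082, 0.11, 0, 0, -0.885],
    [0.411, -0.082, 0.11, 0, 0, -0.885],
  ],
  gripper=0,
)

```text
t: 1.7
eef_pos: [0.5229, -0.3022, 0.1319]
orientation: [[0.378, 0.926, -0.0], [0.926, -0.378, 0.001], [0.001, -0.001, -1.0]]
ft_force: [-0.0, 0.0, -0.3]
gripper_width: -0.0
```

Run:
```python
from h import *
o=manip.get_obs();print({k:np.round(o[k],4) for k in("t","eef_pos","orientation","ft_force","gripper_width")})
c=cams.camera("wrist");cv2.imwrite("pics/w1.png",c["img"]);np.savez("w1.npz",**c)
```

```text
{'t': np.float64(1.7), 'eef_pos': array([ 0.5229, -0.3022,  0.1319]), 'orientation': array([[ 3.779e-01,  9.258e-01, -1.000e-04],
       [ 9.258e-01, -3.779e-01,  1.200e-03],
       [ 1.100e-03, -5.000e-04, -1.000e+00]]), 'ft_force': array([-0.035,  0.049, -0.254]), 'gripper_width': np.float64(-0.0)}
```

View pics/w1.png

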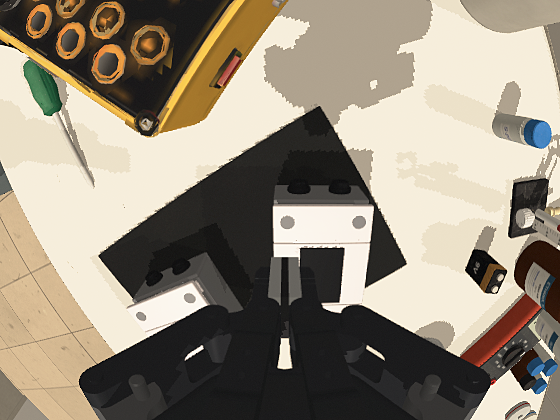

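The wrist view shows the two near-end dots at (288,222) and (358,222), with the fingertips at about (287,262), in line with the first. I'll cast these two onto z = 57 mm as a check.

Run:
```python
from h import *
c=dict(np.load("w1.npz"));K=c["intrinsics"]
for u,v in((288,222),(358,222)):
    x,y=(u-K[0,2]),(v-K[1,2]);r=np.hypot(x,y);t=r/K[0,0]
    d=c["attitude"]@np.array([x/r*np.sin(t),y/r*np.sin(t),np.cos(t)]);p=c["eye"]+d*(.057-c["eye"][2])/d[2]
    print(np.round(p,4))
```

```text
[ 0.5263 -0.3022  0.057 ]
[ 0.5714 -0.3208  0.057 ]
```

Both dots agree with the plan to within 2 mm. Pressing corner (+,+).

Request:
apply_moves(
  moves=[
    [0.001, 0.002, 0.04, 0, 0, 0],
    [0.001, 0.002, 0.058, 0, 0, 0],
    [0.001, 0.002, 0.061, 0, 0, 0],
    [0.001, 0.002, 0.063, 0, 0, 0],
    [0.001, 0.002, 0.065, 0, 0, 0],
    [0.001, 0.002, 0.067, 0, 0, 0],
    [0.001, 0.002, 0.069, 0, 0, 0],
    [0.001, 0.002, 0.071, 0, 0, 0],
    [0.001, 0.002, 0.072, 0, 0, 0],
    [0.001, 0.002, 0.073, 0, 0, 0],
    [0.001, 0.002, 0.073, 0, 0, 0],
    [0.001, 0.002, 0.073, 0, 0, 0],
  ],
)

```text
t: 2.95
eef_pos: [0.5258, -0.3023, 0.0611]
orientation: [[0.378, 0.926, 0.002], [0.926, -0.378, -0.0], [0.001, 0.002, -1.0]]
ft_force: [-4.9, 3.2, 10.6]
gripper_width: -0.0001
```

Request:
apply_moves(
  moves=[
    [0, 0, 0.002, 0, 0, 0],
    [0, 0, 0.003, 0, 0, 0],
    [0, 0, 0.004, 0, 0, 0],
    [0, 0, 0.004, 0, 0, 0],
  ],
)

```text
t: 3.35
eef_pos: [0.5261, -0.3025, 0.0607]
orientation: [[0.378, 0.926, 0.003], [0.926, -0.378, -0.001], [0.0, 0.003, -1.0]]
ft_force: [-12.2, 6.3, 21.6]
gripper_width: -0.0001
```

Request:
apply_moves(
  moves=[
    [0, 0, -0.003, 0, 0, 0],
    [0, 0, -0.03, 0, 0, 0],
    [0, 0, -0.03, 0, 0, 0],
    [0, 0, -0.03, 0, 0, 0],
  ],
)

```text
t: 3.75
eef_pos: [0.5263, -0.3026, 0.091]
orientation: [[0.378, 0.926, 0.004], [0.926, -0.378, -0.002], [-0.0, 0.004, -1.0]]
ft_force: [0.8, -0.1, -0.8]
gripper_width: 0.0003
```

```bash
cat >> h.py <<'E'
def check():
    o=manip.get_obs();print("t",round(float(o["t"]),2),np.round(o["eef_pos"],4),np.round(o["ft_force"],1))
    cen=np.array([.5312,-.351]);e1=np.array([.378,.926]);e2=np.array([-.926,.378])
    for n in("top","side"):
        c=cams.camera(n);P=pts(c);xy=P[...,:2]-cen;a=xy@e1*1e3;b=xy@e2*1e3;z=P[...,2]*1e3
        white=c["img"].min(-1)>90
        for sa in(1,-1):
            for sb in(1,-1):
                m=(abs(a-sa*43)<9)&(abs(b-sb*24)<9)&(z>38)&(z<66)&white
                print(n,(sa,sb),m.sum(),np.round(np.median(z[m]),1) if m.sum() else None)
        m=(abs(P[...,0]-.403)<.03)&(abs(P[...,1]+.36)<.03)&(z>38)&(z<66);print(n,"square",m.sum(),np.round(np.median(z[m]),1))
    return c
E
python3 -c "
from h import *
c=check();cv2.imwrite('pics/s1.png',cv2.resize(c['img'][200:330,120:300],None,fx=4,fy=4))"
```

```text
t 3.75 [ 0.5263 -0.3026  0.091 ] [ 0.8 -0.1 -0.8]
top (1, 1) 3 48.7
top (1, -1) 0 None
top (-1, 1) 0 None
top (-1, -1) 0 None
top square 78 57.5
side (1, 1) 53 50.1
side (1, -1) 57 56.7
side (-1, 1) 68 57.3
side (-1, -1) 76 57.4
side square 712 57.5
```

Corner (+,+) is down, the others still at 57 mm. Next is (+,-).

Request:
apply_moves(
  moves=[
    [0, 0.048, 0, 0, 0, 0],
    [0, 0.048, 0, 0, 0, 0],
    [0, 0.048, 0.015, 0, 0, 0],
    [0, 0.048, 0.02, 0, 0, 0],
    [0, 0.048, 0.023, 0, 0, 0],
    [0, 0.048, 0.025, 0, 0, 0],
    [0, 0.048, 0.027, 0, 0, 0],
    [0, 0.048, 0.029, 0, 0, 0],
    [0, 0.048, 0.031, 0, 0, 0],
    [0, 0.048, 0.033, 0, 0, 0],
    [0, 0.048, 0.034, 0, 0, 0],
    [0, 0.048, 0.035, 0, 0, 0],
    [0, 0.048, 0.035, 0, 0, 0],
  ],
)

```text
t: 5.15
eef_pos: [0.5706, -0.3208, 0.06]
orientation: [[0.378, 0.926, 0.004], [0.926, -0.378, -0.002], [-0.0, 0.004, -1.0]]
ft_force: [-10.6, 6.8, 26.1]
gripper_width: 0.0006
```

Request:
apply_moves(
  moves=[
    [0, 0, -0.003, 0, 0, 0],
    [0, 0, -0.03, 0, 0, 0],
    [0, 0, -0.03, 0, 0, 0],
    [0, 0, -0.03, 0, 0, 0],
  ],
)

```text
t: 5.55
eef_pos: [0.5706, -0.321, 0.0901]
orientation: [[0.378, 0.926, 0.004], [0.926, -0.378, -0.003], [-0.001, 0.005, -1.0]]
ft_force: [0.1, -0.8, -1.0]
gripper_width: -0.0004
```

```bash
python3 -c "
from h import *
check()"
```

```text
t 5.55 [ 0.5706 -0.321   0.0901] [ 0.1 -0.8 -1. ]
top (1, 1) 43 50.1
top (1, -1) 16 49.1
top (-1, 1) 30 56.9
top (-1, -1) 43 58.2
top square 154 57.8
side (1, 1) 52 49.9
side (1, -1) 57 49.5
side (-1, 1) 65 57.8
side (-1, -1) 69 57.5
side square 711 57.4
```

Both (+) corners are home. Next is (-,-).

Request:
apply_moves(
  moves=[
    [-0.043, 0, 0, 0, 0, 0],
    [-0.086, 0, 0, 0, 0, 0],
    [-0.086, 0, 0, 0, 0, 0],
    [-0.086, 0, 0.015, 0, 0, 0],
    [-0.086, 0, 0.019, 0, 0, 0],
    [-0.086, 0, 0.022, 0, 0, 0],
    [-0.086, 0, 0.024, 0, 0, 0],
    [-0.086, 0, 0.026, 0, 0, 0],
    [-0.086, 0, 0.028, 0, 0, 0],
    [-0.086, 0, 0.03, 0, 0, 0],
    [-0.086, 0, 0.032, 0, 0, 0],
    [-0.086, 0, 0.034, 0, 0, 0],
    [-0.086, 0, 0.035, 0, 0, 0],
    [-0.086, 0, 0.035, 0, 0, 0],
  ],
)

```text
t: 7.05
eef_pos: [0.5383, -0.4002, 0.0589]
orientation: [[0.377, 0.926, 0.004], [0.926, -0.377, -0.003], [-0.001, 0.005, -1.0]]
ft_force: [-10.3, 8.6, 25.3]
gripper_width: 0.0
```

Request:
apply_moves(
  moves=[
    [0, 0, -0.003, 0, 0, 0],
    [0, 0, -0.03, 0, 0, 0],
    [0, 0, -0.03, 0, 0, 0],
    [0, 0, -0.03, 0, 0, 0],
  ],
)

```text
t: 7.45
eef_pos: [0.5385, -0.4001, 0.0891]
orientation: [[0.377, 0.926, 0.005], [0.926, -0.377, -0.003], [-0.001, 0.006, -1.0]]
ft_force: [0.0, 0.6, -0.2]
gripper_width: 0.0001
```

Now (-,+), tool y -0.049. The square cover is about 40 mm clear of this corner.

Request:
apply_moves(
  moves=[
    [0, -0.049, 0, 0, 0, 0],
    [0, -0.049, 0, 0, 0, 0],
    [0, -0.049, 0.015, 0, 0, 0],
    [0, -0.049, 0.018, 0, 0, 0],
    [0, -0.049, 0.021, 0, 0, 0],
    [0, -0.049, 0.023, 0, 0, 0],
    [0, -0.049, 0.025, 0, 0, 0],
    [0, -0.049, 0.027, 0, 0, 0],
    [0, -0.049, 0.029, 0, 0, 0],
    [0, -0.049, 0.031, 0, 0, 0],
    [0, -0.049, 0.033, 0, 0, 0],
    [0, -0.049, 0.034, 0, 0, 0],
    [0, -0.049, 0.034, 0, 0, 0],
  ],
)

```text
t: 8.75
eef_pos: [0.4936, -0.3819, 0.059]
orientation: [[0.377, 0.926, 0.006], [0.926, -0.377, -0.004], [-0.002, 0.007, -1.0]]
ft_force: [-9.8, 6.9, 21.5]
gripper_width: -0.0002
```

Request:
apply_moves(
  moves=[
    [0, 0, -0.003, 0, 0, 0],
    [0, 0, -0.04, 0, 0, 0],
    [0, 0, -0.09, 0, 0, 0],
    [0, 0, -0.14, 0, 0, 0],
    [-0.05, 0, -0.14, 0, 0, 0],
    [-0.1, 0, -0.14, 0, 0, 0],
    [-0.1, 0, -0.14, 0, 0, 0],
    [-0.1, 0, -0.14, 0, 0, 0],
  ],
)

```text
t: 9.55
eef_pos: [0.4543, -0.4747, 0.1984]
orientation: [[0.379, 0.926, 0.006], [0.926, -0.379, -0.003], [-0.001, 0.006, -1.0]]
ft_force: [-0.2, -0.7, 0.5]
gripper_width: -0.0
```

```bash
python3 -c "
from h import *
c=check();cv2.imwrite('pics/s2.png',cv2.resize(c['img'][200:330,120:300],None,fx=4,fy=4,interpolation=cv2.INTER_CUBIC))"
```

```text
t 9.55 [ 0.4543 -0.4747  0.1984] [-0.2 -0.7  0.5]
top (1, 1) 42 48.5
top (1, -1) 43 49.3
top (-1, 1) 47 49.4
top (-1, -1) 45 49.2
top square 613 57.8
side (1, 1) 44 48.7
side (1, -1) 47 48.7
side (-1, 1) 58 48.8
side (-1, -1) 53 48.8
side square 348 57.5
```

View pics/s2.png

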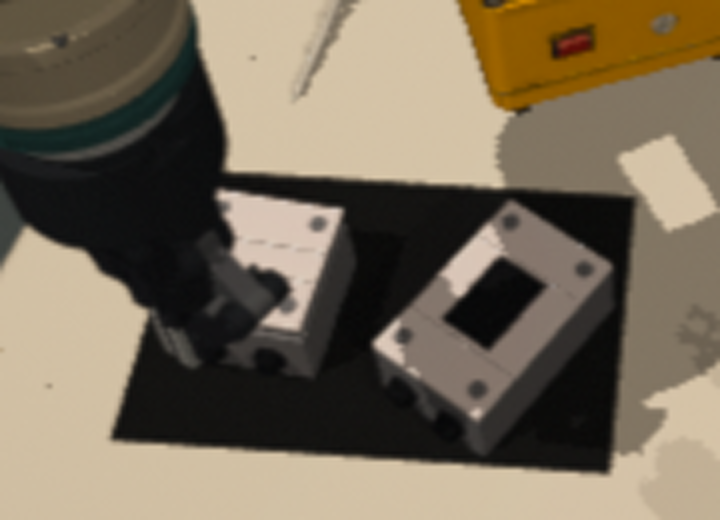

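The picture shows the long cover seated flush with no gap line, its window at about (495,303). The square cover still has its gap. All four corners read 48.5–49.4 mm, with about +0.5 mm of bias against 48 expected. Handing in.

```bash
python3 -c "
from rig import manip
print(manip.hand_in())"
```

```text
the job is handed in; nothing more can be done
None
```

The long box's cover is snapped home at all four corners, and I have handed the job in; no verdict was reported. I pressed each grey dot with shut fingers in the order (+,+), (+,-), (-,-), (-,+). The wrist force stayed below about 30 N in the readings at the end of each press, and the arm was clear of everything by 9.6 s.

- **Long cover:** before pressing, its top read about 57.5 mm. In the last check all four corners read 48.7–48.8 mm from the side camera and 48.5–49.4 mm from the top, against 48 mm expected. The depth readings run about 0.5 mm high. The side picture shows no gap.
- **Square cover:** it is unchanged at 57.5–57.8 mm, still loose and never touched.
- **Window:** it was not pressed. By the dimensions given, the fingertips stayed about 8 mm clear of it.
- **Not fully confirmed:** the clicks are inferred from the heights and press forces, since there is no direct signal for them. I pressed (+,+) a second time, 4 mm further, because the first press stopped short. After their own presses, the two (+) corners still read about 1 mm high. They came fully down once the other two clicked in.

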